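Unpin and take the lid off the objective case

TASK

Open the grey storage case: draw its retaining pin sideways out of the staple while the lid is still on, then lift the lid straight up off the case. Leave the pin and the lid lying side by side on the grey mat on top of the empty bench stand, neither on top of the other, the lid flat and right way up.

Things in the scene. Friction and masses are not known exactly. Their poses are not given: they have to be found in the camera images.
- case: Grey metal box fixed on a stand 80 mm high, 130 (x) x 120 (y) x 90 mm high, open under its lid. Origin: centre of its underside, z up; a bright label plate marks its -x face. A fixed steel staple (upright loop) at x=-43, y=+15 mm passes up through a slot in the lid; its top is at z=115 mm, its opening, 14 mm wide in x and 14 mm high above the lid, lets the pin through along y.
- lid: Loose aluminium plate 130 x 120 x 6 mm, 0.25 kg, lip 6 mm deep underneath (it stands on it when set down), slot with 3 mm play round the staple, free after 26 mm straight up. Origin: centre of the plate's underside, 90 mm over the case's, same axes. Black bar handle 80 mm long in y, 14 mm wide in x, centre x=+6, y=0, from z=30 to 42 mm, open underneath, on two posts at y=+-30 mm.
- pin: Loose retaining pin, 0.06 kg, lying on the lid. Origin: under its black grip tab, which is 24 mm long in y, 14 mm thick in x, z=8 to 42 mm, on a steel foot 22 x 24 x 8 mm. Steel shaft, 8 mm thick, lies along +y to its end at y=+50 mm, axis z=4.5 mm; the staple is round it at y=35 mm. Slides out level towards its own -y; free after 25 mm. At the start near x=-43, y=-20, z=+96 mm of the case.
- mat: Bare grey mat with a dark line round its edge, 160 (x) x 210 (y) x 4 mm thick, lying on a white-topped, four-legged stand 150 mm high, all fixed; origin at the centre of the mat's underside, z up. It stands to the left or the right of the case; both stand between a computer tower 370 mm high in front (nearer the robot) and an incubator wall about 0.13 m behind their centres.

How it is judged:
On the way, in this order (a step that is already met when the one before it is completed fails the run):
1. the pin is drawn out of the staple while the lid is still on the case (z of lid in the frame of case below 0.102 m and horizontal distance between lid and case below 0.02 m and (y of pin in the frame of case below -0.052 m or z of pin in the frame of case above 0.125 m)), for 0.1 s.
2. the lid is lifted clear of the staple (z of lid in the frame of case above 0.125 m), for 0.1 s.
At the end, for the whole second after the job is handed in: The lid lies on the mat, flat (within 6 degrees) and right way up, its centre within 50 mm (x) and 80 mm (y) of the mat's centre; the pin lies on the mat, its origin within 85 and 110 mm of the mat's centre, and does not rest on or press against the lid; both are at rest (x of lid in the frame of mat between -0.05 and 0.05 m and y of lid in the frame of mat between -0.08 and 0.08 m and z of lid in the frame of mat below 0.016 m and angle between lid's own z axis and vertical below 0.1 rad and x of pin in the frame of mat between -0.085 and 0.085 m and y of pin in the frame of mat between -0.11 and 0.11 m and z of pin in the frame of mat below 0.035 m and contact force between pin and lid below 0.2 N and linear speed of each of pin, lid below 0.02 m/s); the robot touches nothing.
It also fails if it takes over 58 s, if anything falls off the work surface, if the arm or the gripper's body presses on something with over 40 N, if the wrist force passes 120 N, or if a joint passes its speed limit or range.

ROBOT

A 6-joint arm with a two-finger parallel gripper is mounted at the origin on the work surface; the furniture and walls round the work are solid. World frame = base frame: x ahead of the robot, y to its left, z up, the work surface at z = 0. Lengths are in m, angles in rad, forces in N, time in s.
With the tool pointing down it reaches from about 0.25 to 0.775 m from the base axis. Payload 4 kg.
Tool frame: the origin (TCP) lies at the very end of the fingers, on their centre line; the grasp point (between the pads) lies 19 mm behind it; z points along the fingers, y is the line along which they close (so a half turn about z gives the same grasp; the last joint's range is limited). The gripper opens to 85 mm and grips with 20 to 120 N. Pads are 22 mm wide; open, the fingers measure 114 mm over their backs; the gripper's body (76 mm by 85 mm) begins 54 mm behind the grasp point. The pads swing forward as they close: fully open they stand 13 mm farther back than shut.
Start: joints at [-1.245, 0.087, 1.371, -0, 1.684, -0.103], TCP at [0.229, -0.5, 0.231] pointing down, gripper open.
Joint ranges: [-3.1, 3.1], [-0.76, 2.03], [0.27, 2.55], [-1.08, 4.22], [0.17, 2.65], [-2.57, 2.57]. Speed limits (rad/s): [2.79, 2.79, 3.14, 3.14, 3.14, 3.14].

INTERFACE

Orientations are given as a 3x3 rotation matrix whose columns are the frame's x, y, z axes.
In Python, from workcell import * gives the robot as it stands.
- The arm moves only by the tool step_arm, never from a script. Its argument "deltas" is a list that holds one entry, the list of rows, each a list of 7 numbers: the opening in per cent of the stroke, from 0 (shut) to 100 (fully open), then the shift along the tool's x, y, z in m, then the turn, a rotation vector about the tool's x, y, z in degrees. In form: [[[claw, x, y, z, wx, wy, wz], ...]]. A call has 1 to 20 rows; each row shifts and turns the commanded pose from where the row before left it, along the tool's axes as they then stand; what a row does not reach is not made up. A row lasts 1/8 s, in which the tool goes at most 62.5 mm and 10.7 degrees, less where a joint would pass 70% of its speed; a pose out of reach is approached as far as the arm can. A call with a gripper value outside its range is refused whole. The fingers move at their own pace and stop on an object; "squeeze" is the grip in N (left out, the last holds). Time passes only in rows, so rows that do not move let the fingers close. It gives the time, the measured TCP pose, the force, the opening and the grip force at its end, in the units of the state.
- get_state(): the state, without advancing time (a new reading comes with each control period).
- snapshot(name): name is "side" or "top" or "wrist"; returns the picture (384x512x3 uint8, blue, green, red); there is no depth.
- camera_model(name): a dict with "K" (3x3 intrinsics, pixels), "distortion" ([k1, k2, p1, p2, k3] as OpenCV has them; the pictures are not rectified), "R" (3x3) and "t" (3): a world point X has camera coordinates R X + t; the wrist camera has in their place "T_tool_cam" (4x4, takes a point from camera to tool coordinates, whose origin is the TCP and whose axes are the flange's). Camera axes: x right, y down, z forward; pixel columns grow to the right and rows downward; lengths in m; the calibration is good to about 2 mm. A picture is of the moment at which its call begins: read the wrist's pose just before it. camera_model takes no time and is no camera call.
- hand_in(): hands the job in; it is judged then, once.
The state is a dict: "clock": time; "q": joint angles; "joint_vel": joint speeds; "effort": joint torques, N m; "tcp_pos": TCP position; "ee_rot": TCP orientation; "ft_force": force on the tool from outside, world axes, zero at the start; "ft_torque": the same for the moment, N m; "width": opening from 0.0 (shut) to 1.0 (fully open); "gripper_force": force on a finger pad.
Only numpy, scipy, OpenCV 4.12 (cv2) and the standard library are available. Lean on these libraries where they do the work, as an engineer would, in place of code of your own. Each camera call takes 0.05 s, during which the arm holds its last target. There are 200 camera calls.

## Working session

There is one attempt and no reset: what is moved stays moved. The work goes in short steps, Python scripts to look and compute and a tool call to move; the robot and the scene stay as the last step left them, time stands still between calls to the robot, and variables do not carry over. Pictures are saved under pics/ and viewed, at most 10 in all, crops included, and the job is handed in when it is done.

Besides the shell and the picture viewer there is one more tool, called after ">>>" by a JSON object that holds its "name" and its "arguments". step_arm: Moves the arm, as the interface text tells. Its arguments: {"type":"object","properties":{"deltas":{"type":"array"},"squeeze":{"type":"number"}},"required":["deltas"]}

```bash
mkdir -p pics; python3 - <<'E'
from workcell import *
import cv2,numpy as np
np.set_printoptions(precision=4,suppress=True)
s=get_state();print(s['clock'],s['tcp_pos'],s['ee_rot'])
for n in("side","top"):
    im=snapshot(n);cv2.imwrite(f'pics/{n}0.png',im)
    c=camera_model(n);print(n,c['K'],c['distortion'],c['R'],c['t'],-np.array(c['R']).T@np.array(c['t']))
print(camera_model('wrist'))
E
```

```text
0.0 [ 0.2285 -0.4997  0.2301] [[ 0.9095  0.4158 -0.0007]
 [ 0.4158 -0.9095  0.0022]
 [ 0.0002 -0.0023 -1.    ]]
side [[377.9785   0.     253.5712]
 [  0.     377.9785 188.3487]
 [  0.       0.       1.    ]] [-0.0241  0.      0.      0.      0.    ] [[ 0.9965  0.0822  0.0179]
 [ 0.0601 -0.5458 -0.8357]
 [-0.059   0.8339 -0.5488]] [-0.5258  0.0871  0.9993] [ 0.5776 -0.7425  0.6306]
top [[394.8084   0.     261.1902]
 [  0.     394.8084 184.46  ]
 [  0.       0.       1.    ]] [0.0149 0.     0.     0.     0.    ] [[ 0.0065 -1.      0.0056]
 [-0.9847 -0.0074 -0.1742]
 [ 0.1742 -0.0043 -0.9847]] [-0.0327  0.5427  0.9314] [ 0.3723 -0.0246  1.0119]
{'K': array([[327.866 ,   0.    , 257.5845],
       [  0.    , 327.866 , 195.4095],
       [  0.    ,   0.    ,   1.    ]]), 'distortion': array([-0.0232,  0.    ,  0.    ,  0.    ,  0.    ]), 'T_tool_cam': array([[-0.0014, -0.9582, -0.286 ,  0.0717],
       [ 1.    , -0.001 , -0.0016,  0.0002],
       [ 0.0013, -0.286 ,  0.9582, -0.1433],
       [ 0.    ,  0.    ,  0.    ,  1.    ]])}
```

View pics/top0.png

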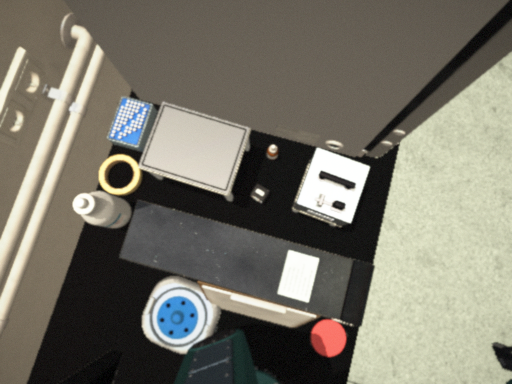

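View pics/side0.png

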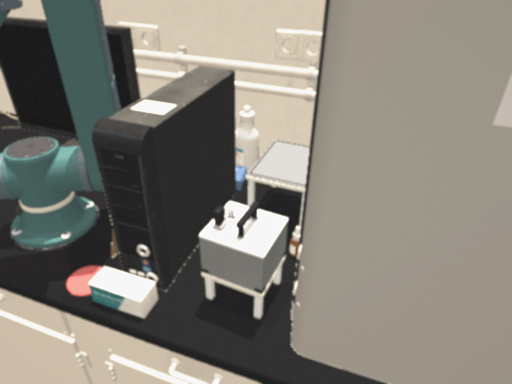

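The top view shows the case at about px (335,185), its pin tab near (338,205), and the mat at about (195,147), to the left. The tower runs from (120,230) to (370,290). I'll zoom in for exact pixels.

```bash
python3 - <<'E'
import cv2,numpy as np
a=cv2.imread('pics/top0.png')
b=cv2.resize(a[135:235,280:380],None,fx=6,fy=6,interpolation=cv2.INTER_CUBIC)
cv2.imwrite('pics/c1.png',b)
b=cv2.resize(a[90:330,110:410],None,fx=2.5,fy=2.5,interpolation=cv2.INTER_CUBIC)
cv2.imwrite('pics/c2.png',b)
E
```

```text
(no output)
```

View pics/c1.png

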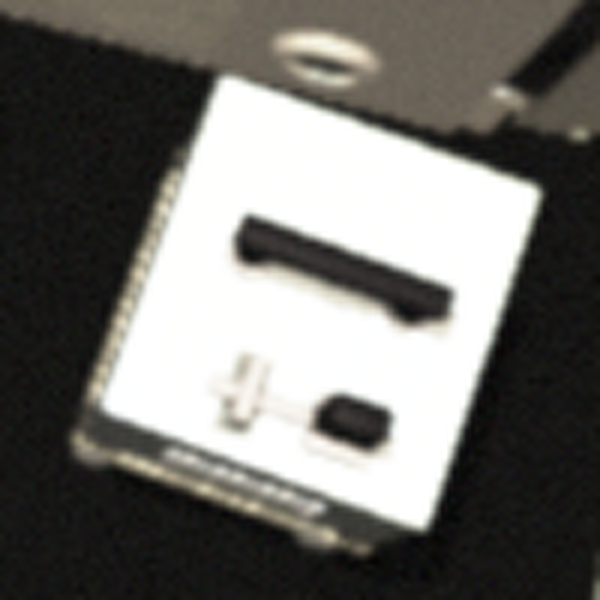

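View pics/c2.png

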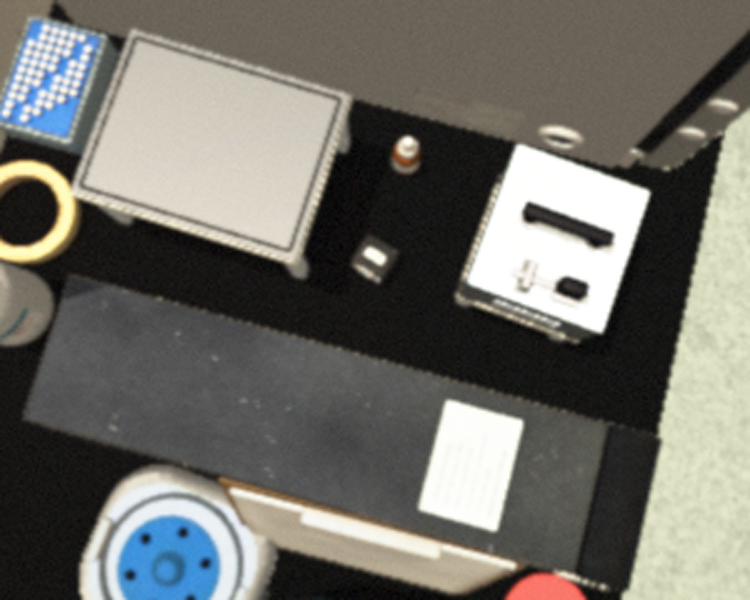

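The crop shows these features, in c1 pixels:
- Lid corners: (222,75), (540,185), (428,530), (103,412).
- Handle: from (243,230) to (450,300).
- Tab: about (355,410).
- Staple: about (245,390).

In c2 pixels, the mat corners are (135,38), (347,97), (293,252), (80,187). The tower top runs from (70,278) to (655,435) along its back edge.

```bash
cat > h.py <<'E'
from workcell import *
import cv2,numpy as np
from scipy.optimize import least_squares
np.set_printoptions(precision=4,suppress=True)
def ray(px,z,R,t,K,d):
    u=cv2.undistortPoints(np.array(px,float).reshape(-1,1,2),np.array(K),np.array(d)).reshape(-1,2)
    D=np.c_[u,np.ones(len(u))]@R; C=-R.T@t
    return C+D*((z-C[2])/D[:,2])[:,None]
def cam(n,s=None):
    c=camera_model(n)
    if n!='wrist': R,t=np.array(c['R']),np.array(c['t'])
    else:
        T=np.eye(4);T[:3,:3]=s['ee_rot'];T[:3,3]=s['tcp_pos'];W=np.linalg.inv(T@c['T_tool_cam']);R,t=W[:3,:3],W[:3,3]
    return R,t,c['K'],c['distortion']
def fit(loc,wor):
    f=lambda p:(np.c_[np.cos(p[2])*loc[:,0]-np.sin(p[2])*loc[:,1]+p[0],np.sin(p[2])*loc[:,0]+np.cos(p[2])*loc[:,1]+p[1]]-wor[:,:2]).ravel()
    r=least_squares(f,[*wor[:,:2].mean(0),0]);return r.x,r.fun
E
python3 - <<'E'
from h import *
c=cam('top')
c1=lambda p:np.array(p)/6+[280-.4,135-.4]
c2=lambda p:np.array(p)/2.5+[110-.3,90-.3]
L=ray(c1([(222,75),(540,185),(428,530),(103,412)]),.176,*c)
p,r=fit(np.array([[65,60],[65,-60],[-65,-60],[-65,60]])/1e3,L);print('case',p,r)
M=ray(c2([(135,38),(347,97),(293,252),(80,187)]),.154,*c)
p2,r=fit(np.array([[80,105],[80,-105],[-80,-105],[-80,105]])/1e3,M);print('mat',p2,r)
def loc(X):
    a=p[2];return (X[:,:2]-p[:2])@np.array([[np.cos(a),-np.sin(a)],[np.sin(a),np.cos(a)]])
print('handle ends',loc(ray(c1([(243,230),(450,300)]),.212,*c)))
P=ray(c1([(355,410)]),.218,*c);print('tab',P,loc(P))
print('tower',ray(c2([(70,278),(655,435),(628,590),(25,415)]),.37,*c))
print('wall base',ray(c2([(350,97),(520,145)]),0,*c))
E
```

```text
case [ 0.5217 -0.1838 -0.3429] [-0.001  -0.0002 -0.0011  0.001   0.0014  0.0001  0.0007 -0.001 ]
mat [ 0.6091  0.1201 -0.2891] [ 0.0089  0.0027  0.0034 -0.0045 -0.0076 -0.0047 -0.0048  0.0064]
handle ends [[ 0.0048  0.0377]
 [ 0.0059 -0.0368]]
tab [[ 0.4759 -0.1856  0.218 ]] [[-0.0426 -0.0171]]
tower [[ 0.4571  0.1741  0.37  ]
 [ 0.3589 -0.2045  0.37  ]
 [ 0.2646 -0.1835  0.37  ]
 [ 0.3689  0.1972  0.37  ]]
wall base [[ 0.7027  0.0025  0.    ]
 [ 0.6513 -0.1781  0.    ]]
```

>>> {"name": "step_arm", "arguments": {"deltas": [[[100, 0, 0, -0.05, 0, 0, -9.14], [50, 0, 0, -0.05, 0, 0, -9.14], [50, 0, 0, -0.05, 0, 0, -9.14], [50, 0, 0, -0.05, 0, 0, -9.14], [50, 0, 0, -0.05, 0, 0, -9.14], [50, 0.038, 0.0127, 0, 0, 0, 0], [50, 0.038, 0.0127, 0, 0, 0, 0], [50, 0.038, 0.0127, 0, 0, 0, 0], [50, 0.038, 0.0127, 0, 0, 0, 0], [50, 0.038, 0.0127, 0, 0, 0, 0], [50, 0.038, 0.0127, 0, 0, 0, 0], [50, 0.038, 0.0127, 0, 0, 0, 0], [50, 0.038, 0.0127, 0, 0, 0, 0], [50, 0.038, 0.0127, 0, 0, 0, 0], [50, 0.038, 0.0127, 0, 0, 0, 0], [50, 0, 0, 0.05, 0, 0, 0], [50, 0, 0, 0.05, 0, 0, 0], [50, 0, 0, 0, 0, 0, 0]]]}}

```text
clock: 2.35
tcp_pos: [0.4743, -0.1841, 0.3731]
ee_rot: [[0.337, 0.941, -0.015], [0.941, -0.337, 0.008], [0.002, -0.017, -1.0]]
ft_force: [1.2, -0.2, -0.2]
width: 0.501
gripper_force: 0.0
```

```bash
python3 - <<'E'
from h import *
s=get_state();print(s['tcp_pos'],s['ee_rot'],s['clock'],s['ft_force'],s['width'])
im=snapshot('wrist');cv2.imwrite('pics/w1.png',im);np.save('w1.npy',np.c_[s['ee_rot'],s['tcp_pos']])
cv2.imwrite('pics/w1b.png',cv2.resize(im,(800,600),interpolation=cv2.INTER_CUBIC))
E
```

```text
[ 0.4743 -0.1841  0.3731] [[ 0.3373  0.9413 -0.0152]
 [ 0.9414 -0.3372  0.0079]
 [ 0.0023 -0.0169 -0.9999]] 2.35 [ 1.1785 -0.239  -0.1773] 0.5006945575706198
```

View pics/w1b.png

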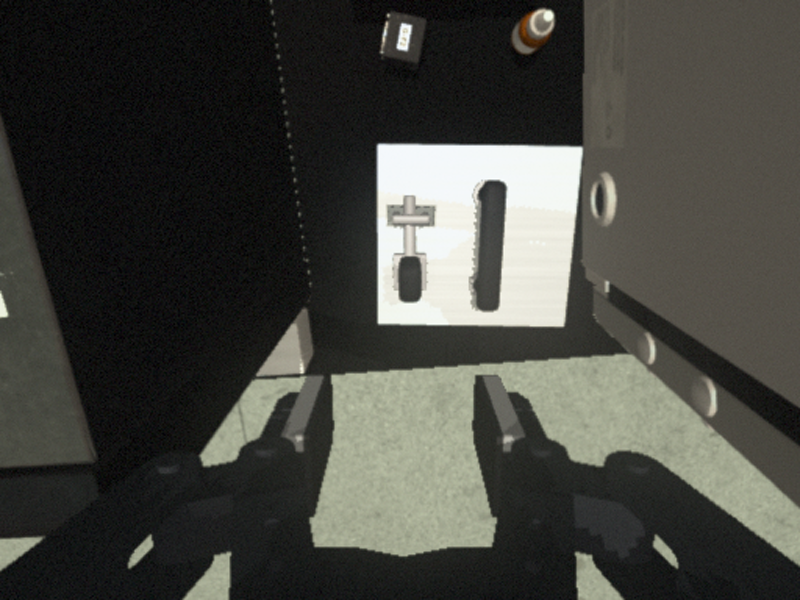

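The wrist view shows the lid corners at (377,143), (583,147), (565,327), (378,325). The tab is centred at about x=410, with its far edge at row 302. The handle runs from (493,181) to (487,311), and the staple is at about (411,215).

```bash
python3 - <<'E'
from h import *
W=np.load('w1.npy');s=dict(ee_rot=W[:,:3],tcp_pos=W[:,3]);c=cam('wrist',s)
g=lambda p:np.array(p)*.64-.2
L=ray(g([(583,147),(565,327),(378,325),(377,143)]),.176,*c)
p,r=fit(np.array([[65,60],[65,-60],[-65,-60],[-65,60]])/1e3,L);print('case',p,r)
for n,px,z in(('handle',[(493,181),(487,311)],.212),('tabfar',[(410,302)],.218),('foot nearstaple',[(410,253)],.184),('staple',[(411,215)],.195)):
    X=ray(g(px),z,*c);a=p[2];print(n,X,(X[:,:2]-p[:2])@np.array([[np.cos(a),-np.sin(a)],[np.sin(a),np.cos(a)]]))
E
```

```text
case [ 0.5216 -0.1829 -0.355 ] [-0.0003 -0.     -0.0004  0.0005  0.0006  0.0007  0.0001 -0.0012]
handle [[ 0.5392 -0.1467  0.212 ]
 [ 0.5127 -0.2207  0.212 ]] [[ 0.0039  0.04  ]
 [ 0.0047 -0.0385]]
tabfar [[ 0.4702 -0.1977  0.218 ]] [[-0.0431 -0.0317]]
foot nearstaple [[ 0.478  -0.1753  0.184 ]] [[-0.0435 -0.008 ]]
staple [[ 0.4874 -0.151   0.195 ]] [[-0.0432  0.018 ]]
```

>>> {"name": "step_arm", "arguments": {"deltas": [[[45, -0.003, 0.001, 0.03, -0.9, 0, 0], [45, 0, 0, 0.05, 0, 0, 0], [45, 0, 0, 0.05, 0, 0, 0], [45, 0, 0, 0, 0, 0, 0], [45, 0, 0, 0, 0, 0, 0]]]}}

```text
clock: 3.02
tcp_pos: [0.4802, -0.1905, 0.2568]
ee_rot: [[0.338, 0.941, 0.022], [0.941, -0.338, -0.009], [-0.001, 0.024, -1.0]]
ft_force: [-0.0, 0.5, 1.1]
width: 0.451
gripper_force: 0.0
```

>>> {"name": "step_arm", "arguments": {"deltas": [[[45, 0, 0, 0, 0, 0, 0], [45, 0, 0, 0, 0, 0, 0], [45, 0, 0, 0, 0, 0, 0]]]}}

```text
clock: 3.4
tcp_pos: [0.4784, -0.1893, 0.2525]
ee_rot: [[0.338, 0.941, 0.017], [0.941, -0.338, -0.006], [-0.0, 0.018, -1.0]]
ft_force: [0.2, 0.5, 0.8]
width: 0.449
gripper_force: 0.0
```

>>> {"name": "step_arm", "arguments": {"deltas": [[[45, 0, 0, 0, 0.9, 0, 0], [45, 0, 0, 0, 0, 0, 0], [45, 0, 0, 0, 0, 0, 0], [45, 0, 0, 0, 0, 0, 0], [45, 0, 0, 0, 0, 0, 0], [45, 0, 0, 0, 0, 0, 0], [45, 0, 0, 0, 0, 0, 0]]]}}

```text
clock: 4.28
tcp_pos: [0.4779, -0.1891, 0.2513]
ee_rot: [[0.338, 0.941, 0.0], [0.941, -0.338, -0.0], [-0.0, 0.0, -1.0]]
ft_force: [0.1, 1.4, -0.1]
width: 0.455
gripper_force: 0.0
```

>>> {"name": "step_arm", "arguments": {"deltas": [[[45, 0.001, -0.004, 0.01, 0, 0, 0], [45, 0, 0, 0.02, 0, 0, 0], [45, 0, 0, 0.02, 0, 0, 0], [45, 0, 0, 0.01, 0, 0, 0], [45, 0, 0, 0, 0, 0, 0], [45, 0, 0, 0, 0, 0, 0], [45, 0, 0, 0, 0, 0, 0]]]}}

```text
clock: 5.15
tcp_pos: [0.475, -0.1871, 0.1924]
ee_rot: [[0.338, 0.941, 0.002], [0.941, -0.338, -0.001], [-0.0, 0.002, -1.0]]
ft_force: [0.2, -0.1, -0.1]
width: 0.451
gripper_force: 0.0
```

```bash
python3 - <<'E'
from h import *
im=snapshot('wrist');cv2.imwrite('pics/w2.png',cv2.resize(im[120:384,100:400],None,fx=2,fy=2))
E
```

```text
(no output)
```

View pics/w2.png

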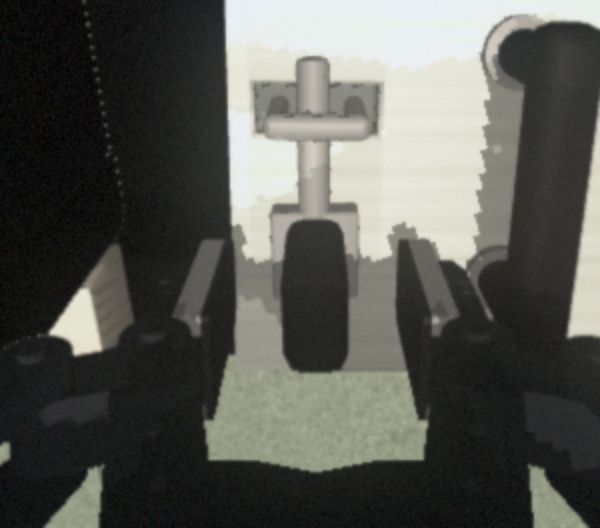

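The tab, at about (315,295) in the crop, is centred between the pads (215 and 415). I'm closing, then drawing the pin out.

>>> {"name": "step_arm", "arguments": {"deltas": [[[0, 0, 0, 0, 0, 0, 0], [0, 0, 0, 0, 0, 0, 0], [0, 0, 0, 0, 0, 0, 0], [0, 0, 0, 0, 0, 0, 0], [0, 0, 0, 0, 0, 0, 0], [0, 0, 0, -0.002, 0, 0, 0], [0, 0, 0, 0, 0, 0, 0], [0, 0, 0, 0, 0, 0, 0]]], "squeeze": 40}}

```text
clock: 6.2
tcp_pos: [0.4742, -0.1867, 0.1928]
ee_rot: [[0.338, 0.941, -0.001], [0.941, -0.338, 0.0], [0.0, -0.001, -1.0]]
ft_force: [-0.3, 0.2, -0.8]
width: 0.159
gripper_force: 39.3
```

>>> {"name": "step_arm", "arguments": {"deltas": [[[0, -0.01, 0, 0, 0, 0, 0], [0, -0.01, 0, 0, 0, 0, 0], [0, -0.01, 0, 0, 0, 0, 0], [0, -0.01, 0, 0, 0, 0, 0], [0, -0.01, 0, 0, 0, 0, 0], [0, 0, 0, 0, 0, 0, 0], [0, 0, 0, 0, 0, 0, 0], [0, 0, 0, 0, 0, 0, 0], [0, 0, 0, 0, 0, 0, 0]]]}}

```text
clock: 7.32
tcp_pos: [0.4577, -0.2336, 0.1934]
ee_rot: [[0.337, 0.941, 0.0], [0.941, -0.337, -0.0], [0.0, 0.0, -1.0]]
ft_force: [-0.1, 0.9, -0.3]
width: 0.157
gripper_force: 39.3
```

>>> {"name": "step_arm", "arguments": {"deltas": [[[0, 0, 0, -0.03, 0, 0, 0], [0, 0, 0, -0.04, 0, 0, 0], [0, 0, 0, -0.04, 0, 0, 0], [0, 0, 0, -0.03, 0, 0, 0], [0, 0.037, 0.0036, 0, 0, 0, 0], [0, 0.037, 0.0036, 0, 0, 0, 0], [0, 0.037, 0.0036, 0, 0, 0, 0], [0, 0.037, 0.0036, 0, 0, 0, 0], [0, 0.037, 0.0036, 0, 0, 0, 0], [0, 0.037, 0.0036, 0, 0, 0, 0], [0, 0.037, 0.0036, 0, 0, 0, 0], [0, 0.037, 0.0036, 0, 0, 0, 0], [0, 0, 0, 0, 0, 0, 0], [0, 0, 0, 0, 0, 0, 0], [0, 0, 0, 0, 0, 0, 0], [0, 0, 0, 0, 0, 0, 0]]]}}

```text
clock: 9.32
tcp_pos: [0.5844, 0.0341, 0.3336]
ee_rot: [[0.339, 0.941, 0.0], [0.941, -0.339, -0.0], [-0.0, 0.001, -1.0]]
ft_force: [-0.7, -0.5, -1.1]
width: 0.155
gripper_force: 39.2
```

```bash
python3 - <<'E'
from h import *
s=get_state();print(s['tcp_pos'],s['ee_rot'],s['clock'],s['ft_force'],s['width'])
im=snapshot('wrist');np.save('w3.npy',np.c_[s['ee_rot'],s['tcp_pos']])
cv2.imwrite('pics/w3.png',cv2.resize(im,(800,600),interpolation=cv2.INTER_CUBIC))
E
```

```text
[0.5844 0.0341 0.3336] [[ 0.3389  0.9408  0.0005]
 [ 0.9408 -0.3389 -0.0002]
 [-0.0001  0.0005 -1.    ]] 9.325 [-0.7292 -0.4647 -1.1058] 0.15529623576407278
```

View pics/w3.png

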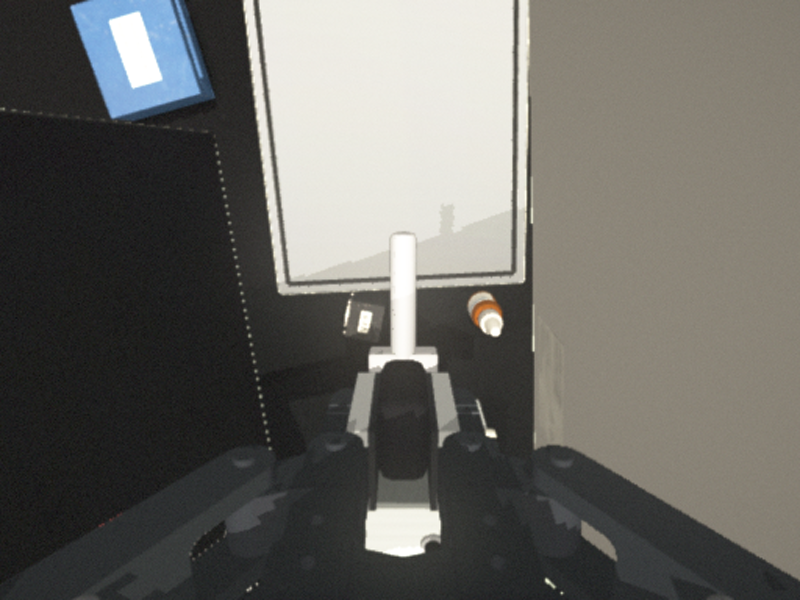

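The mat's near corners on the dark line are at (286,285) and (517,274). The left line runs up to (260,0) and the right line to (520,0). The pin is held straight.

```bash
python3 - <<'E'
from h import *
W=np.load('w3.npy');c=cam('wrist',dict(ee_rot=W[:,:3],tcp_pos=W[:,3]))
X=ray(np.array([(286,285),(517,274),(260,2),(520,2),(278,293),(525,283)])*.64-.2,.154,*c)[:,:2];print(X)
w=X[1]-X[0];print('width',np.linalg.norm(w),'yaw',np.arctan2(w[1],w[0]),[np.arctan2(-d[0],d[1]) for d in (X[2]-X[0],X[3]-X[1])])
print('outer w',np.linalg.norm(X[5]-X[4]))
y=-.27;e=np.array([-np.sin(y),np.cos(y)])
print('centre', (X[0]+X[1])/2+.1*e,(X[0]+X[1])/2+.105*e)
E
```

```text
[[ 0.5086  0.0507]
 [ 0.652   0.0067]
 [ 0.5604  0.2071]
 [ 0.6982  0.1572]
 [ 0.5015  0.0476]
 [ 0.6552 -0.0009]]
width 0.15002991405042695 yaw -0.29816950803091297 [np.float64(-0.3195857609501996), np.float64(-0.2976248497740658)]
outer w 0.1611754897252099
centre [0.607  0.1251] [0.6083 0.1299]
```

>>> {"name": "step_arm", "arguments": {"deltas": [[[0, 0.003, -0.003, 0.02, 0, 0, -2.6], [0, 0, 0, 0.04, 0, 0, 0], [0, 0, 0, 0.04, 0, 0, 0], [0, 0, 0, 0.03, 0, 0, 0], [0, 0, 0, 0.02, 0, 0, 0], [0, 0, 0, 0, 0, 0, 0], [0, 0, 0, 0, 0, 0, 0], [0, 0, 0, 0, 0, 0, 0], [0, 0, 0, 0, 0, 0, 0], [0, 0, 0, 0, 0, 0, 0]]]}}

```text
clock: 10.62
tcp_pos: [0.583, 0.0389, 0.1839]
ee_rot: [[0.295, 0.956, 0.001], [0.956, -0.295, -0.0], [0.0, 0.001, -1.0]]
ft_force: [0.2, -0.2, -0.3]
width: 0.155
gripper_force: 39.2
```

>>> {"name": "step_arm", "arguments": {"deltas": [[[0, 0, 0, 0.006, 0, 0, 0], [0, 0, 0, 0.006, 0, 0, 0], [0, 0, 0, 0, 0, 0, 0], [0, 0, 0, 0, 0, 0, 0], [0, 0, 0, 0, 0, 0, 0], [0, 0, 0, 0, 0, 0, 0]]]}}

```text
clock: 11.38
tcp_pos: [0.5829, 0.0389, 0.1714]
ee_rot: [[0.295, 0.956, 0.0], [0.956, -0.295, -0.0], [-0.0, 0.0, -1.0]]
ft_force: [0.4, -0.4, -0.7]
width: 0.155
gripper_force: 39.2
```

>>> {"name": "step_arm", "arguments": {"deltas": [[[0, 0, 0, 0.002, 0, 0, 0], [0, 0, 0, 0, 0, 0, 0], [0, 0, 0, 0, 0, 0, 0], [0, 0, 0, 0, 0, 0, 0]]]}}

```text
clock: 11.88
tcp_pos: [0.5831, 0.0389, 0.1698]
ee_rot: [[0.295, 0.956, 0.001], [0.956, -0.295, -0.0], [0.0, 0.001, -1.0]]
ft_force: [0.4, 0.2, 2.4]
width: 0.158
gripper_force: 39.6
```

>>> {"name": "step_arm", "arguments": {"deltas": [[[45, 0, 0, 0, 0, 0, 0], [45, 0, 0, 0, 0, 0, 0], [45, 0, 0, 0, 0, 0, 0], [45, 0, 0, 0, 0, 0, 0], [45, 0, 0, -0.02, 0, 0, 0], [45, 0, 0, -0.03, 0, 0, 0], [45, 0, 0, -0.04, 0, 0, 0], [45, 0, 0, -0.04, 0, 0, 0], [45, 0, 0, 0, 0, 0, 2.6], [45, -0.0383, 0.0037, 0, 0, 0, 0], [45, -0.0383, 0.0037, 0, 0, 0, 0], [45, -0.0383, 0.0037, 0, 0, 0, 0], [45, -0.0383, 0.0037, 0, 0, 0, 0], [45, -0.0383, 0.0037, 0, 0, 0, 0], [45, -0.0383, 0.0037, 0, 0, 0, 0], [45, 0, 0, 0.03, 0, 0, 0], [45, 0, 0, 0, 0, 0, 0], [45, 0, 0, 0, 0, 0, 0], [45, 0, 0, 0, 0, 0, 0]]]}}

```text
clock: 14.25
tcp_pos: [0.5268, -0.1846, 0.2709]
ee_rot: [[0.337, 0.942, 0.002], [0.942, -0.337, -0.001], [-0.0, 0.003, -1.0]]
ft_force: [0.5, -0.7, 0.5]
width: 0.452
gripper_force: 0.0
```

```bash
python3 - <<'E'
from h import *
im=snapshot('wrist');t=snapshot('top')
a=cv2.resize(im,(512,384));b=cv2.resize(t[90:250,120:400],None,fx=2,fy=2)[:,:280]
cv2.imwrite('pics/w4.png',np.hstack([a,cv2.copyMakeBorder(b,0,64,0,0,0)]))
E
```

```text
(no output)
```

View pics/w4.png

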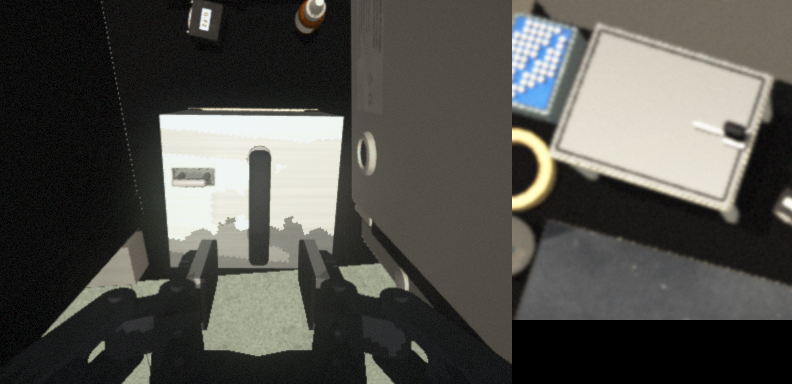

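The pin stands on the right end of the mat with its shaft pointing inward. The handle, at column 260, lies between the fingers (column 258). I'm lowering and gripping.

>>> {"name": "step_arm", "arguments": {"deltas": [[[45, 0, 0, 0.03, 0, 0, 0], [45, 0, 0, 0.03, 0, 0, 0], [45, 0, 0, 0.02, 0, 0, 0], [45, 0, 0, 0, 0, 0, 0], [45, 0, 0, 0, 0, 0, 0], [45, 0, 0, 0, 0, 0, 0], [45, 0, 0, 0, 0, 0, 0], [0, 0, 0, 0, 0, 0, 0], [0, 0, 0, 0, 0, 0, 0], [0, 0, 0, 0, 0, 0, 0], [0, 0, 0, 0, 0, 0, 0], [0, 0, 0, 0, 0, 0, 0]]], "squeeze": 90}}

```text
clock: 15.85
tcp_pos: [0.5265, -0.1851, 0.19]
ee_rot: [[0.338, 0.941, 0.001], [0.941, -0.338, -0.001], [-0.0, 0.001, -1.0]]
ft_force: [0.2, -0.3, 5.2]
width: 0.144
gripper_force: 88.6
```

>>> {"name": "step_arm", "arguments": {"deltas": [[[0, 0, 0, -0.005, 0, 0, 0], [0, 0, 0, -0.005, 0, 0, 0], [0, 0, 0, -0.01, 0, 0, 0], [0, 0, 0, -0.01, 0, 0, 0], [0, 0, 0, -0.01, 0, 0, 0], [0, 0, 0, -0.015, 0, 0, 0], [0, 0, 0, -0.015, 0, 0, 0], [0, 0, 0, 0, 0, 0, 0], [0, 0, 0, 0, 0, 0, 0], [0, 0, 0, 0, 0, 0, 0], [0, 0, 0, 0, 0, 0, 0]]]}}

```text
clock: 17.23
tcp_pos: [0.5259, -0.1848, 0.2586]
ee_rot: [[0.338, 0.941, -0.001], [0.941, -0.338, 0.0], [0.0, -0.001, -1.0]]
ft_force: [-0.2, -0.2, -2.7]
width: 0.137
gripper_force: 88.0
```

>>> {"name": "step_arm", "arguments": {"deltas": [[[0, 0, 0, -0.02, 0, 0, 0], [0, 0, 0, -0.02, 0, 0, -2.6], [0, 0.018, 0, 0, 0, 0, 0], [0, 0.034, -0.0005, 0, 0, 0, 0], [0, 0.034, -0.0005, 0, 0, 0, 0], [0, 0.034, -0.0005, 0, 0, 0, 0], [0, 0.034, -0.0005, 0, 0, 0, 0], [0, 0.034, -0.0005, 0, 0, 0, 0], [0, 0.034, -0.0005, 0, 0, 0, 0], [0, 0.034, -0.0005, 0, 0, 0, 0], [0, 0.034, -0.0005, 0, 0, 0, 0], [0, 0.034, -0.0005, 0, 0, 0, 0], [0, 0.034, -0.0005, 0, 0, 0, 0], [0, 0, 0, 0.03, 0, 0, 0], [0, 0, 0, 0.03, 0, 0, 0], [0, 0, 0, 0, 0, 0, 0], [0, 0, 0, 0, 0, 0, 0], [0, 0, 0, 0, 0, 0, 0], [0, 0, 0, 0, 0, 0, 0], [0, 0, 0, 0, 0, 0, 0]]]}}

```text
clock: 19.73
tcp_pos: [0.6271, 0.1586, 0.2402]
ee_rot: [[0.295, 0.956, 0.001], [0.956, -0.295, 0.0], [0.001, 0.001, -1.0]]
ft_force: [-1.2, -0.6, -1.9]
width: 0.139
gripper_force: 88.1
```

```bash
python3 - <<'E'
from h import *
s=get_state();print(s['q'])
im=snapshot('wrist');t=snapshot('top')
b=cv2.resize(t[90:220,120:260],None,fx=2.9,fy=2.9)[:384]
cv2.imwrite('pics/w5.png',np.hstack([im,b])[:,:800] if 0 else cv2.resize(np.hstack([im,cv2.copyMakeBorder(b,0,384-b.shape[0],0,0,0)]),None,fx=.85,fy=.85))
E
```

```text
[ 0.1601  0.3038  1.0997 -0.      1.7366  0.4594]
```

View pics/w5.png

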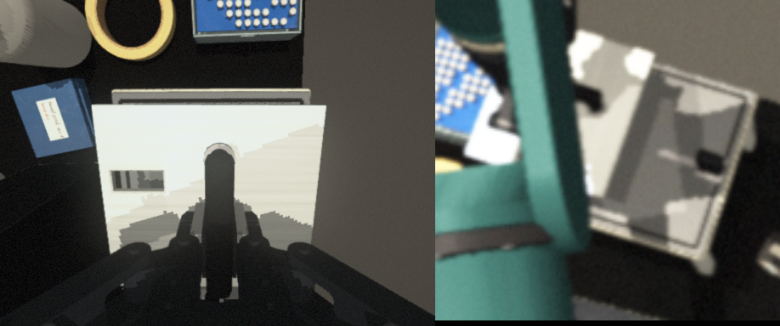

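The lid hangs level and parallel over the left part of the mat, well clear of the pin at (710,160). I'm lowering it.

>>> {"name": "step_arm", "arguments": {"deltas": [[[0, 0, 0, 0.02, 0, 0, 0], [0, 0, 0, 0.02, 0, 0, 0], [0, 0, 0, 0.01, 0, 0, 0], [0, 0, 0, 0.005, 0, 0, 0], [0, 0, 0, 0.002, 0, 0, 0], [0, 0, 0, 0, 0, 0, 0], [0, 0, 0, 0, 0, 0, 0], [0, 0, 0, 0, 0, 0, 0], [0, 0, 0, 0, 0, 0, 0], [0, 0, 0, 0, 0, 0, 0]]]}}

```text
clock: 21.08
tcp_pos: [0.6268, 0.1586, 0.1823]
ee_rot: [[0.295, 0.956, 0.0], [0.956, -0.295, -0.0], [-0.0, 0.0, -1.0]]
ft_force: [-0.2, 0.1, -3.1]
width: 0.144
gripper_force: 88.2
```

>>> {"name": "step_arm", "arguments": {"deltas": [[[0, 0, 0, 0.002, 0, 0, 0], [0, 0, 0, 0, 0, 0, 0], [0, 0, 0, 0, 0, 0, 0], [0, 0, 0, 0, 0, 0, 0]]]}}

```text
clock: 21.58
tcp_pos: [0.6268, 0.1586, 0.1802]
ee_rot: [[0.295, 0.956, -0.0], [0.956, -0.295, -0.0], [-0.0, -0.0, -1.0]]
ft_force: [0.2, 0.4, -4.4]
width: 0.142
gripper_force: 88.3
```

>>> {"name": "step_arm", "arguments": {"deltas": [[[0, 0, 0, 0.0015, 0, 0, 0], [0, 0, 0, 0, 0, 0, 0], [0, 0, 0, 0, 0, 0, 0], [0, 0, 0, 0, 0, 0, 0]]]}}

```text
clock: 22.08
tcp_pos: [0.6269, 0.1586, 0.18]
ee_rot: [[0.295, 0.956, 0.001], [0.956, -0.295, 0.0], [0.0, 0.001, -1.0]]
ft_force: [-3.2, -1.3, 5.7]
width: 0.139
gripper_force: 89.3
```

Contact. I'm releasing, rising and moving clear.

>>> {"name": "step_arm", "arguments": {"deltas": [[[45, 0, 0, 0, 0, 0, 0], [45, 0, 0, 0, 0, 0, 0], [45, 0, 0, 0, 0, 0, 0], [45, 0, 0, 0, 0, 0, 0], [45, 0, 0, -0.02, 0, 0, 0], [45, 0, 0, -0.04, 0, 0, 0], [45, 0, 0, -0.04, 0, 0, 0], [45, 0, 0, -0.04, 0, 0, 0], [45, -0.03, 0, -0.02, 0, 0, 0], [45, -0.04, 0, 0, 0, 0, 0], [45, -0.04, 0, 0, 0, 0, 0], [45, -0.04, 0, 0, 0, 0, 0], [45, -0.04, 0, 0, 0, 0, 0], [45, -0.04, 0, 0, 0, 0, 0], [45, 0, 0, 0, 0, 0, 0], [45, 0, 0, 0, 0, 0, 0], [45, 0, 0, 0, 0, 0, 0], [45, 0, 0, 0, 0, 0, 0]]]}}

```text
clock: 24.32
tcp_pos: [0.5594, -0.0602, 0.3387]
ee_rot: [[0.293, 0.956, -0.0], [0.956, -0.293, 0.0], [0.0, -0.0, -1.0]]
ft_force: [1.0, 0.4, -1.5]
width: 0.449
gripper_force: 0.0
```

```bash
python3 - <<'E'
from h import *
t=snapshot('top')
cv2.imwrite('pics/t6.png',cv2.resize(t[90:220,120:270],None,fx=4,fy=4,interpolation=cv2.INTER_CUBIC))
E
```

```text
(no output)
```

View pics/t6.png

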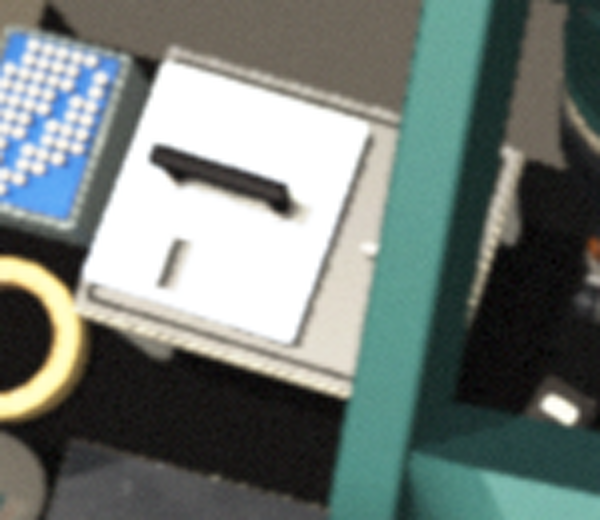

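The lid lies flat on the mat with its corners at (172,55), (368,125), (297,345) and (85,280). The pin tip, at (368,247), is clear of the lid edge at about column 330. I'm handing in.

```bash
python3 -c "
from workcell import *
print(hand_in())"
```

```text
the job is handed in; nothing more can be done
None
```

I handed the job in at about 24 s: I drew the pin out with the lid still on, lifted the lid off, and left both lying side by side on the mat with a clear gap; no verdict came back.

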